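# Open the marker case and set the markers out in the stand

## Task

The markers are shut in the wooden case: turn its three brass buttons aside, clear of the blue panel, then lift the panel out by its handle and lay it flat on the table, handle up. Then take out every marker that is in the case and stand it upright in the marker stand, one to a cup, right down on the cup's floor. Leave the stand upright on the table and do not disturb the other things on the table.

Things in the scene. Friction and masses are not known exactly. Their poses are not given: they have to be found in the camera images.
- marker_case: fixed light-wood marker case, 183 mm (x) by 243 mm (y) by 131 mm high, origin at the centre of its underside, x away from the robot at yaw 0 (yaw varies by 0.15 rad). Its top is a frame flush with the panel; front and back bars 28 mm wide, end bars 12 mm wide, a 6 mm ledge at 124 mm height inside carries the panel; clear opening 114 by 219 mm
- ribs (a point): centre of the case's inner floor, 6 mm up. Four ribs at y = -72, -24, 24, 72 mm, 14 mm wide, slant at 49 deg from level up and away from the front, each carrying at most one marker: low end on a stop 8 mm above the table, high end 118 mm up, near the back. Lips hold only its lowest 50 mm sideways; the upper part is free on both sides. It lifts straight up
- panel: blue lift-out panel of the case, 124 mm (body x) by 216 mm (body y) by 7 mm, about 0.15 to 0.31 kg, origin at the centre of its underside, with a black bar handle on top at its centre: 14 mm wide (x), 54 mm long (y), from 7 to 32 mm above the underside. At the start it lies in the frame with 1.5 mm play all round, under the three buttons; freed, it lifts straight up. The table right (-y) of the stand has room for it
- panel_handle (a point): centre of the top of the panel's handle, 32 mm above the panel's underside
- stand: loose marker stand: grey base plate 90 mm (body x) by 204 mm (body y) by 6 mm with four orange square cups in a row along y, 52 mm apart; 0.7 kg; origin at the centre of its underside. Each cup is 28 mm square inside, 34 mm outside, its floor 9 mm and its rim 86 mm above the stand's underside; one marker fits in each
- button1 (a joint): brass turn button on the front bar (robot side), right: angle in rad about the vertical, positive counterclockwise from above, range -1.65 to 1.65, stiff enough to stay where it is left (0.04 N m). Near 0 (as found, up to 0.25 either way) the button points across the bar and overlaps the panel; beyond 1.12 either way it is clear of the panel; 1.57 is along the bar
- button1_top (a point): centre of the top of button1, on its pivot, 14.5 mm above the frame's top; the button is 47 mm long with a grip rib 11 mm wide and 34 mm long (base 13 mm wide); the point's x runs along the button's length
- button2 (a joint): brass turn button on the front bar (robot side), left: angle in rad about the vertical, positive counterclockwise from above, range -1.65 to 1.65, stiff enough to stay where it is left (0.04 N m). Near 0 (as found, up to 0.25 either way) the button points across the bar and overlaps the panel; beyond 1.12 either way it is clear of the panel; 1.57 is along the bar
- button2_top (a point): centre of the top of button2, on its pivot, 14.5 mm above the frame's top; the button is 47 mm long with a grip rib 11 mm wide and 34 mm long (base 13 mm wide); the point's x runs along the button's length
- button3 (a joint): brass turn button on the back bar, middle: angle in rad about the vertical, positive counterclockwise from above, range -1.65 to 1.65, stiff enough to stay where it is left (0.04 N m). Near 0 (as found, up to 0.25 either way) the button points across the bar and overlaps the panel; beyond 1.12 either way it is clear of the panel; 1.57 is along the bar
- button3_top (a point): centre of the top of button3, on its pivot, 14.5 mm above the frame's top; the button is 47 mm long with a grip rib 11 mm wide and 34 mm long (base 13 mm wide); the point's x runs along the button's length
- marker1: one of up to four marker pens (black; None if absent): a bar 130 mm long, 17 mm wide and thick, 20 g. Origin: middle of its length, centre of the underside; its centre line lies 8.5 mm along body +z from the origin, body y runs along its length. At the start it lies at 49 deg from level on a rib in the case (see ribs): body y = (0.656, 0, 0.755), body z = (-0.755, 0, 0.656) in the case's axes
- marker2: one of up to four marker pens (green; None if absent): a bar 130 mm long, 17 mm wide and thick, 20 g. Origin: middle of its length, centre of the underside; its centre line lies 8.5 mm along body +z from the origin, body y runs along its length. At the start it lies at 49 deg from level on a rib in the case (see ribs): body y = (0.656, 0, 0.755), body z = (-0.755, 0, 0.656) in the case's axes
- marker3: one of up to four marker pens (black; None if absent): a bar 130 mm long, 17 mm wide and thick, 20 g. Origin: middle of its length, centre of the underside; its centre line lies 8.5 mm along body +z from the origin, body y runs along its length. At the start it lies at 49 deg from level on a rib in the case (see ribs): body y = (0.656, 0, 0.755), body z = (-0.755, 0, 0.656) in the case's axes
- marker4: one of up to four marker pens (green; None if absent): a bar 130 mm long, 17 mm wide and thick, 20 g. Origin: middle of its length, centre of the underside; its centre line lies 8.5 mm along body +z from the origin, body y runs along its length. At the start it lies at 49 deg from level on a rib in the case (see ribs): body y = (0.656, 0, 0.755), body z = (-0.755, 0, 0.656) in the case's axes
- cup1 (a point): centre of the mouth of cup 1 of the stand, 77 mm above the cup's floor (cup1 at the stand's -y end, cup4 at its +y end)
- cup2 (a point): centre of the mouth of cup 2 of the stand, 77 mm above the cup's floor (cup1 at the stand's -y end, cup4 at its +y end)
- cup3 (a point): centre of the mouth of cup 3 of the stand, 77 mm above the cup's floor (cup1 at the stand's -y end, cup4 at its +y end)
- cup4 (a point): centre of the mouth of cup 4 of the stand, 77 mm above the cup's floor (cup1 at the stand's -y end, cup4 at its +y end)
- salt_jar: bystander: jar with red cap, 45 mm across, 106 mm tall, origin under its centre; leave alone
- tape_roll: bystander: tan tape roll lying flat, 83 mm across, 24 mm tall, origin under its centre; leave alone

How it is judged (in metres and radians):
On the way, in this order (a step that is already met when the one before it is completed fails the run):
1. all three buttons are turned clear of the panel ((value of joint button1 above 1.12 rad or value of joint button1 below -1.12 rad) and (value of joint button2 above 1.12 rad or value of joint button2 below -1.12 rad) and (value of joint button3 above 1.12 rad or value of joint button3 below -1.12 rad)), for 0.2 s.
2. the panel lies flat on the table, handle up (height (world z) of panel below 0.006 m and angle between panel's own z axis and vertical below 0.08 rad and linear speed of panel below 0.03 m/s), for 0.2 s.
3. every marker stands in a cup of the stand ((angle between marker1's own y axis and vertical below 0.3 rad or angle between marker1's own y axis and vertical above 2.84 rad) and z of marker1 in the frame of stand between 0.062 and 0.085 m and (horizontal distance between marker1 and cup1 below 0.022 m or horizontal distance between marker1 and cup2 below 0.022 m or horizontal distance between marker1 and cup3 below 0.022 m or horizontal distance between marker1 and cup4 below 0.022 m) and linear speed of each of marker1, marker2, marker3, marker4 below 0.05 m/s and (angle between marker2's own y axis and vertical below 0.3 rad or angle between marker2's own y axis and vertical above 2.84 rad) and z of marker2 in the frame of stand between 0.062 and 0.085 m and (horizontal distance between marker2 and cup1 below 0.022 m or horizontal distance between marker2 and cup2 below 0.022 m or horizontal distance between marker2 and cup3 below 0.022 m or horizontal distance between marker2 and cup4 below 0.022 m) and (angle between marker3's own y axis and vertical below 0.3 rad or angle between marker3's own y axis and vertical above 2.84 rad) and z of marker3 in the frame of stand between 0.062 and 0.085 m and (horizontal distance between marker3 and cup1 below 0.022 m or horizontal distance between marker3 and cup2 below 0.022 m or horizontal distance between marker3 and cup3 below 0.022 m or horizontal distance between marker3 and cup4 below 0.022 m) and (angle between marker4's own y axis and vertical below 0.3 rad or angle between marker4's own y axis and vertical above 2.84 rad) and z of marker4 in the frame of stand between 0.062 and 0.085 m and (horizontal distance between marker4 and cup1 below 0.022 m or horizontal distance between marker4 and cup2 below 0.022 m or horizontal distance between marker4 and cup3 below 0.022 m or horizontal distance between marker4 and cup4 below 0.022 m)), for 0.2 s.
At the end, for the whole second after the job is handed in: panel flat on the table, handle up (within 6 mm and 0.08 rad); every marker present stands on the floor of a cup (middle 62 to 85 mm above the stand's underside, within 22 mm of the cup's axis, 0.3 rad of upright, either end up); stand upright on the table; all at rest (all of step 2 and all of step 3 and angle between stand's own z axis and vertical below 0.1 rad and height (world z) of stand below 0.01 m); the robot touches nothing.
It fails at once if the salt jar is moved more than 3 cm (distance of salt_jar from where it was at the start of the episode above 0.03 m).
It fails at once if the tape roll is moved more than 3 cm (distance of tape_roll from where it was at the start of the episode above 0.03 m).
It fails at once if the stand is tipped over (angle between stand's own z axis and vertical above 0.7 rad).
Of marker1, marker2, marker3, marker4 only 2 to 4 are there at a start; the rules pass over those that are not, and their reading is None.
At some moment in a run one of stand may be knocked a few centimetres aside while the robot is not near it.
It also fails if it takes over 210 s, if anything falls off the work surface, if the arm or the gripper's body presses on something with over 40 N, if the wrist force passes 120 N, or if a joint passes its speed limit or range.

## Robot

A 6-joint arm with a two-finger parallel gripper is mounted at the origin on a cart in front of the work surface, level with it; the furniture and walls round the work are solid. World frame = base frame: x ahead of the robot, y to its left, z up, the work surface at z = 0. Lengths are in m, angles in degrees, forces in N, time in s.
With the tool pointing down it reaches from about 0.325 to 0.85 m from the base axis. Payload 15.5 kg.
Tool frame: the origin (TCP) lies at the very end of the fingers, on their centre line; the grasp point (between the pads) lies arm.grip_depth behind it (arm.grip_depth is the distance from the TCP to the grasp point, in m); z points along the fingers, y is the direction in which the jaws open and shut (so a half turn about z gives the same grasp; the last joint's range is limited). The gripper opens to 91 mm and grips with 3 to 60 N. Pads are 32 mm wide; open, the fingers measure 118 mm over their backs; the gripper's body (76 mm by 178 mm) begins 60 mm behind the grasp point.
Start: joints at [-5.472, 28.281, 77.091, -0, 74.628, -5.472], TCP at [0.625, 0, 0.214] pointing down, gripper open.
Joint ranges: [-166.48, 166.48], [-47.26, 123.95], [12.59, 153.08], [-70.14, 250.14], [6.76, 159.57], [-176.63, 176.63]. Speed limits (degrees/s): [108.29, 108.29, 147.25, 172.46, 172.46, 172.46].

## Interface

Orientations are given as a 3x3 rotation matrix whose columns are the frame's x, y, z axes.
In Python, from rig import arm gives the robot as it stands. Calls block until the motion is done:
- arm.move_to(position, orientation): joint-space move of the TCP to a pose.
- arm.move_l(position, orientation=None, feed=0.15): straight line of the TCP; orientation=None keeps the orientation; feed is the mean speed in m/s.
- arm.move_joints(angles): joint-space move.
- arm.grip(opening): finger opening in m; the grip force is fixed at half the most; returns when the fingers have stopped.
- arm.sleep(seconds).
- arm.solve_ik(position, orientation): joint angles nearest the present ones, or None.
- arm.snapshot(name): name is "scene" or "side" or "wrist"; returns the picture (384x512x3 uint8, red, green, blue); there is no depth.
- arm.get_calibration(name): a dict with "intrinsics" (3x3 intrinsics, pixels), "k1" (the pictures are not rectified: a ray, as slopes to the right and down, at radius r is drawn at 1 + k1 r^2 times it, then the intrinsics apply), "cam_to_world" (4x4, takes a point from camera to world coordinates). Camera axes: x right, y down, z forward; pixel columns grow to the right and rows downward; lengths in m; the calibration is good to about 2 mm. A picture is of the moment at which its call begins: read the wrist's pose just before it. get_calibration takes no time and is no camera call; for the wrist camera it gives the pose at the moment of the call.
A pose or a line that the arm cannot do raises arm.Unreachable and nothing moves.
- arm.sign_off(): hands the job in, once; it reports no verdict.
Readings, each from a call of its own:
- arm.current_t(): time.
- arm.current_joint_positions(): joint angles.
- arm.current_dq(): joint speeds.
- arm.current_tau(): joint torques, N m.
- arm.current_ee_pos(): TCP position.
- arm.current_tool_rot(): TCP orientation.
- arm.current_force(): force on the tool from outside, world axes, zero at the start.
- arm.current_torque(): the same for the moment, N m.
- arm.current_width(): finger opening in m.
Only numpy, scipy, OpenCV 4.12 (cv2) and the standard library are available. Lean on these libraries where they do the work, as an engineer would, in place of code of your own. Each camera call takes 0.05 s, during which the arm holds its last target.

## Working session

There is one attempt and no reset: what is moved stays moved. The work goes in short steps, each a Python script; the robot and the scene stay as the last script left them, time stands still between calls to the robot, and variables do not carry over. Pictures are saved under pics/ and viewed, and the job is handed in when it is done.

```bash
ls; mkdir -p pics; python3 - <<'E'
from rig import arm
import cv2,numpy as np
np.set_printoptions(precision=4,suppress=True)
for n in ["scene","side","wrist"]:
    c=arm.get_calibration(n); im=arm.snapshot(n)
    cv2.imwrite(f"pics/{n}0.png",im[:,:,::-1]); print(n,c)
print(arm.grip_depth,arm.current_ee_pos(),arm.current_tool_rot(),arm.current_t())
E
```

```text
pics
scene {'intrinsics': array([[417.8273,   0.    , 256.4766],
       [  0.    , 417.8273, 189.8269],
       [  0.    ,   0.    ,   1.    ]]), 'k1': -0.15032094413998282, 'cam_to_world': array([[ 0.7579, -0.3476,  0.5521, -0.0533],
       [-0.652 , -0.3755,  0.6587, -0.7544],
       [-0.0217, -0.8592, -0.5112,  0.6899],
       [ 0.    ,  0.    ,  0.    ,  1.    ]])}
side {'intrinsics': array([[383.8562,   0.    , 255.4545],
       [  0.    , 383.8562, 199.8126],
       [  0.    ,   0.    ,   1.    ]]), 'k1': -0.07164021438624109, 'cam_to_world': array([[ 0.8415, -0.3588,  0.4038,  0.1499],
       [-0.54  , -0.5362,  0.6488, -0.689 ],
       [-0.0163, -0.764 , -0.645 ,  0.7603],
       [ 0.    ,  0.    ,  0.    ,  1.    ]])}
wrist {'intrinsics': array([[288.5952,   0.    , 263.064 ],
       [  0.    , 288.5952, 187.9435],
       [  0.    ,   0.    ,   1.    ]]), 'k1': -0.010506742171396783, 'cam_to_world': array([[ 1.    ,  0.0002, -0.0017,  0.623 ],
       [-0.0002, -0.9648, -0.2629,  0.0744],
       [-0.0017,  0.2629, -0.9648,  0.3842],
       [ 0.    ,  0.    ,  0.    ,  1.    ]])}
0.0188 [0.6247 0.     0.2135] [[ 0.      1.     -0.0009]
 [ 1.     -0.      0.0001]
 [ 0.0001 -0.0009 -1.    ]] 0.15
```

View pics/scene0.png

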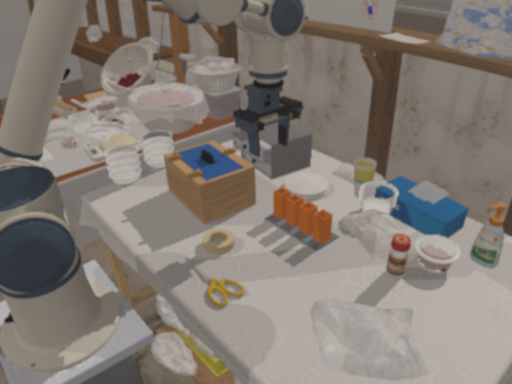

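View pics/side0.png

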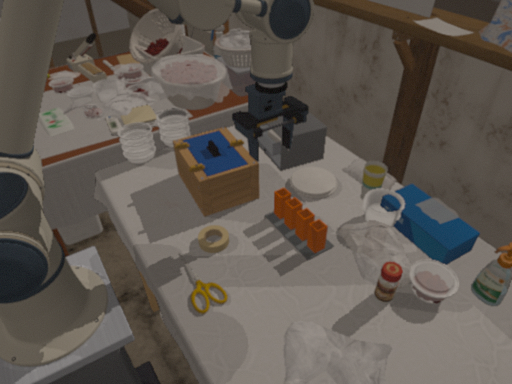

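View pics/wrist0.png

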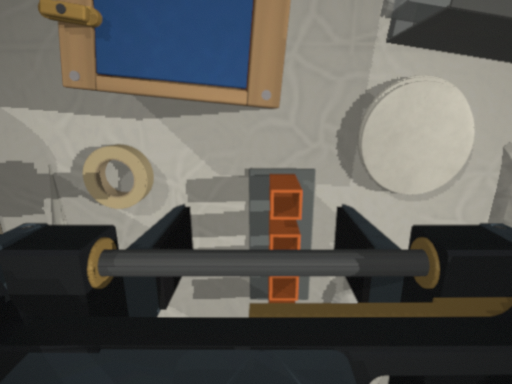

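```bash
cat > h.py <<'E'
import numpy as np,cv2
from rig import arm
np.set_printoptions(precision=4,suppress=True)
def shot(n,f):
    c=arm.get_calibration(n); im=arm.snapshot(n)
    cv2.imwrite(f"pics/{f}.png",im[:,:,::-1]); np.savez(f"pics/{f}.npz",K=c["intrinsics"],k1=c["k1"],T=c["cam_to_world"]); return im,c
def load(f):
    d=np.load(f"pics/{f}.npz"); return dict(intrinsics=d["K"],k1=float(d["k1"]),cam_to_world=d["T"])
def rays(c,px):
    px=np.asarray(px,float).reshape(-1,1,2)
    p=cv2.undistortPoints(px,c["intrinsics"],np.array([c["k1"],0,0,0,0.])).reshape(-1,2)
    d=np.c_[p,np.ones(len(p))]@c["cam_to_world"][:3,:3].T
    return c["cam_to_world"][:3,3],d/np.linalg.norm(d,axis=1)[:,None]
def onz(c,px,z):
    o,d=rays(c,px); return o+d*((z-o[2])/d[:,2])[:,None]
def tri(c1,p1,c2,p2):
    o1,d1=rays(c1,p1);o2,d2=rays(c2,p2);out=[];gap=[]
    for a,b in zip(d1,d2):
        A=np.c_[a,-b];s=np.linalg.lstsq(A,o2-o1,rcond=None)[0]
        q1=o1+a*s[0];q2=o2+b*s[1];out.append((q1+q2)/2);gap.append(np.linalg.norm(q1-q2))
    return np.array(out),np.array(gap)
def proj(c,P):
    T=np.linalg.inv(c["cam_to_world"])
    r,_=cv2.Rodrigues(T[:3,:3])
    return cv2.projectPoints(np.asarray(P,float).reshape(-1,1,3),r,T[:3,3],c["intrinsics"],np.array([c["k1"],0,0,0,0.]))[0].reshape(-1,2)
def R(yaw,):  # tool down, tool y (jaws) along angle yaw(deg) in world
    a=np.radians(yaw);y=np.array([np.cos(a),np.sin(a),0]);z=np.array([0,0,-1.]);x=np.cross(y,z)
    return np.c_[x,y,z]
def pose(): return arm.current_ee_pos(),arm.current_tool_rot()
E
python3 - <<'E'
from h import *
w=dict(arm.get_calibration("wrist"));s=dict(arm.get_calibration("scene"))
print("case",onz(w,[[63,87],[278,106]],.131))
print("case scene",onz(s,[[167,153],[204,184],[254,178],[213,146]],.131))
print("tape",onz(w,[[118,175]],.024))
print("stand base",onz(w,[[249,168],[314,169]],.006))
print("cup mouth",onz(w,[[285,204],[285,241],[284,290]],.086))
print("jar",onz(s,[[398,270]],0))
print("stand scene",onz(s,[[328,220]],.086), onz(s,[[281,190]],.086),onz(s,[[211,157]],.156))
R0=R(0);print(R0)
for z in (.3,.35,.4):
  for y in (.1,.15,.2):
    print(z,y,arm.solve_ik([.5,y,z],R0))
E
```

```text
case [[0.4554 0.0928 0.131 ]
 [0.6353 0.0771 0.131 ]]
case scene [[0.4915 0.3276 0.131 ]
 [0.4662 0.0854 0.131 ]
 [0.5867 0.0185 0.131 ]
 [0.6271 0.2688 0.131 ]]
tape [[ 0.4364 -0.0066  0.024 ]]
stand base [[ 0.6037 -0.0011  0.006 ]
 [ 0.6904 -0.0025  0.006 ]]
cup mouth [[ 0.6464 -0.025   0.086 ]
 [ 0.6473 -0.0689  0.086 ]
 [ 0.6474 -0.1325  0.086 ]]
jar [[ 0.6959 -0.3946  0.    ]]
stand scene [[ 0.6342 -0.2113  0.086 ]] [[ 0.649  -0.0241  0.086 ]] [[0.5478 0.1646 0.156 ]]
[[-0.  1.  0.]
 [ 1.  0.  0.]
 [ 0.  0. -1.]]
0.3 0.1 [ 4.5976 14.3525 85.5279 -0.     80.1196  4.5976]
0.3 0.15 [10.1433 15.4211 84.0032 -0.     80.5757 10.1433]
0.3 0.2 [15.4472 16.8744 81.8816 -0.     81.244  15.4472]
0.35 0.1 [ 4.5976 12.4156 80.4213 -0.     87.163   4.5976]
0.35 0.15 [10.1433 13.5256 78.9186 -0.     87.5558 10.1433]
0.35 0.2 [15.4472 15.0368 76.8215 -0.     88.1417 15.4472]
0.4 0.1 [ 4.5976 11.0569 74.7766 -0.     94.1665  4.5976]
0.4 0.15 [10.1433 12.1992 73.2839 -0.     94.5168 10.1433]
0.4 0.2 [15.4472 13.7573 71.1944 -0.     95.0483 15.4472]
```

```bash
python3 - <<'E'
from h import *
arm.move_to([.5,.18,.34],R(0)); shot("wrist","wa")
arm.move_to([.6,.20,.34],R(0)); shot("wrist","wb")
print(arm.current_t())
E
```

```text
1.7333
```

View pics/wa.png

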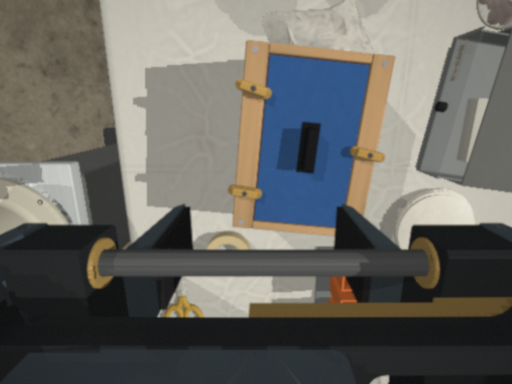

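View pics/wb.png

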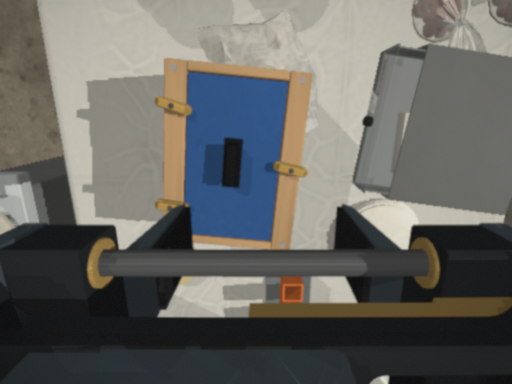

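```bash
python3 - <<'E'
from h import *
for f in ("wa","wb"):
    im=cv2.imread(f"pics/{f}.png"); hsv=cv2.cvtColor(im,cv2.COLOR_BGR2HSV)
    if f=="wa":
        for p in [(260,91),(254,130),(367,154),(380,100),(245,192)]: print(p,hsv[p[1],p[0]])
    x0=150; crop=cv2.resize(im[30:235,x0:x0+250],None,fx=3,fy=2.9,interpolation=cv2.INTER_CUBIC); cv2.imwrite(f"pics/{f}c.png",crop)
    m=cv2.inRange(hsv,(17,130,90),(26,255,255)); m[235:]=0
    n,l,s,c=cv2.connectedComponentsWithStats(m)
    for i in range(1,n):
        if s[i,4]>60:
            pts=np.argwhere(l==i)[:,::-1].astype(np.float32); print(f,s[i],c[i],cv2.minAreaRect(pts))
    m=cv2.inRange(hsv,(0,0,0),(180,255,45)); m[220:]=0
    n,l,s,c=cv2.connectedComponentsWithStats(m)
    for i in range(1,n):
        if s[i,4]>150: print("dark",f,s[i],c[i],cv2.minAreaRect(np.argwhere(l==i)[:,::-1].astype(np.float32)))
E
```

```text
(260, 91) [ 19 143 186]
(254, 130) [ 16 110 190]
(367, 154) [ 19 126 150]
(380, 100) [ 16 111 186]
(245, 192) [ 18  71 107]
wa [237  80  33  19 298] [253.2248  88.5604] ((253.01849365234375, 88.44769287109375), (34.502349853515625, 10.705713272094727), 19.440034866333008)
wa [351 147  33  14 254] [366.0079 153.6063] ((366.88238525390625, 153.97061157226562), (32.7423095703125, 9.701424598693848), 14.03624439239502)
wa [229 186  32  13 261] [244.6973 191.2452] ((244.489990234375, 191.57000732421875), (31.39554214477539, 10.323759078979492), 8.13010311126709)
dark wa [297 123  23  49 794] [307.5516 147.0882] ((307.489990234375, 147.0699920654297), (16.546297073364258, 48.64894104003906), 8.130102157592773)
wb [156  97  35  18 302] [173.4768 105.4636] ((172.84999084472656, 105.44999694824219), (36.049957275390625, 10.435514450073242), 18.434947967529297)
wb [275 162  31  14 255] [289.5216 168.6471] ((289.94122314453125, 169.23532104492188), (31.529630661010742, 10.186495780944824), 14.03624439239502)
wb [156 200  27  11 161] [166.3665 203.7391] ((169.0, 205.0), (26.0, 10.0), 0.0)
dark wb [222 139  20  48 775] [231.4206 162.1858] ((231.2969512939453, 162.34263610839844), (16.743057250976562, 46.951805114746094), 4.085616588592529)
dark wb [173 207  17  13 155] [182.8839 214.1355] ((181.0, 213.0), (12.0, 16.0), 90.0)
```

View pics/wac.png

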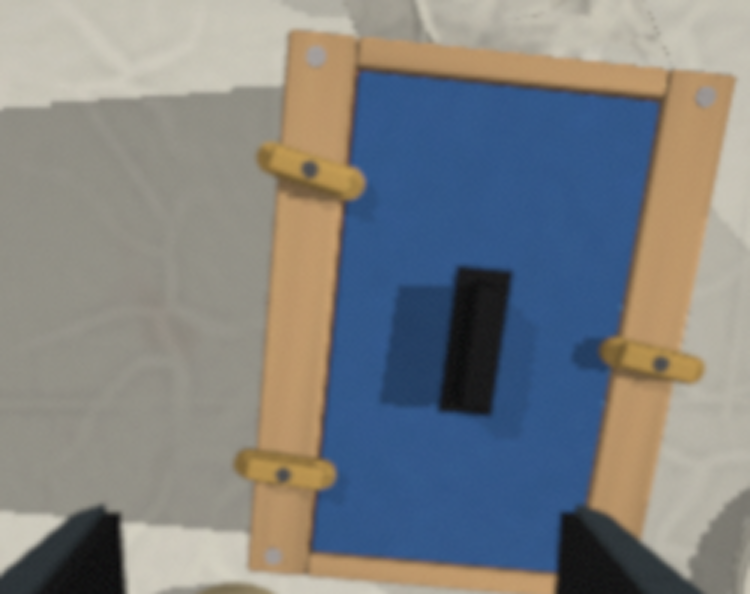

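View pics/wbc.png

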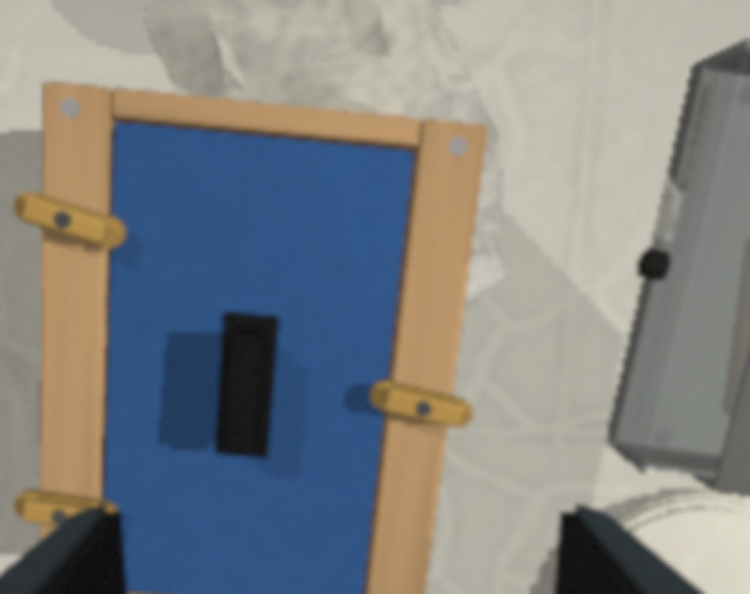

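```bash
python3 - <<'E'
from h import *
A,B=load("wa"),load("wb")
f=lambda p:[[x/3+150,y/2.9+30] for x,y in p]
a=f([(310,169),(283,475),(661,364),(316,55),(706,96)])
b=f([(62,219),(59,516),(424,408),(69,107),(458,146)])
P,g=tri(A,a,B,b);print(P,g)
print("b onz",onz(A,a[:3],.1455),onz(B,b[:3],.1455))
print("screw onz",onz(A,a[3:],.131),onz(B,b[3:],.131), onz(A,f([(272,555)]),.131))
print("handle right edge wa",onz(A,f([(511,271),(490,414)]),.156))
print("handle left edge wb",onz(B,f([(224,313),(217,452)]),.156))
print("case corners",onz(A,f([(289,31),(734,75),(249,572)]),.131),onz(B,f([(43,83),(487,125)]),.131))
def ang(c,p,z=.143):
    q=onz(c,f(p),z);d=q[1]-q[0];return np.degrees(np.arctan2(d[1],d[0]))
print("btn ang",ang(A,[(262,155),(362,186)]),ang(A,[(238,463),(334,476)]),ang(A,[(603,351),(702,371)]))
print("btn angB",ang(B,[(17,206),(124,234)]),ang(B,[(374,395),(470,414)]))
E
```

```text
[[0.4866 0.278  0.1469]
 [0.4734 0.1463 0.145 ]
 [0.6346 0.197  0.1453]
 [0.489  0.3235 0.1334]
 [0.6471 0.3079 0.1323]] [0.0002 0.0004 0.0002 0.0001 0.0003]
b onz [[0.4866 0.278  0.1455]
 [0.4735 0.1462 0.1455]
 [0.6346 0.1969 0.1455]] [[0.4862 0.2781 0.1455]
 [0.4736 0.1467 0.1455]
 [0.6346 0.1972 0.1455]]
screw onz [[0.4889 0.324  0.131 ]
 [0.6475 0.3082 0.131 ]] [[0.4883 0.3237 0.131 ]
 [0.6473 0.3078 0.131 ]] [[0.4666 0.1015 0.131 ]]
handle right edge wa [[0.5669 0.2372 0.156 ]
 [0.5612 0.1768 0.156 ]]
handle left edge wb [[0.5518 0.2399 0.156 ]
 [0.5467 0.1799 0.156 ]]
case corners [[0.4782 0.3331 0.131 ]
 [0.658  0.3164 0.131 ]
 [0.4556 0.0926 0.131 ]] [[0.4785 0.3332 0.131 ]
 [0.6588 0.3162 0.131 ]]
btn ang -17.03568083255798 -8.325967286813809 -11.591920717520615
btn angB -15.066161777579133 -11.775994478561195
```

```bash
cat > btn.py <<'E'
from h import *
import sys
x,y,a=map(float,sys.argv[1:4])
arm.grip(.05)
j=a+90
arm.move_to([x,y,.20],R(j))
print(arm.current_joint_positions())
arm.move_l([x,y,.138],R(j),feed=.1)
print("pos",arm.current_ee_pos(),arm.current_force())
arm.grip(0.0); print("w",arm.current_width(),arm.current_force())
if len(sys.argv)>4: sys.exit()
for t in (20,40,60,-0):
    e=j-t if t else -5.6+ -86+90
    arm.move_to([x,y,.138],R(e)); print(e,arm.current_width(),arm.current_force(),arm.current_torque(),arm.current_ee_pos())
arm.grip(.05); arm.move_l([x,y,.20],feed=.15)
print(arm.current_t())
E
python3 btn.py .4735 .1464 -8
```

```text
[ 10.2771  18.8609  95.9566   0.0011  65.1325 -71.654 ]
pos [0.4739 0.1465 0.1384] [-0.2097 -0.3096 -0.3746]
w 0.010335832949067269 [-1.1262  4.7327  2.7367]
62.0 0.010496510207826435 [ 0.4754 10.014   1.232 ] [1.8886 0.0307 0.0174] [0.4738 0.1473 0.1382]
42.0 0.01112600222771191 [ 1.9689 13.7253 -0.9844] [ 2.5412 -0.3021  0.0062] [0.4741 0.1477 0.1382]
22.0 0.010384164286298049 [ 2.8416 15.2905 -4.2825] [ 3.0255 -0.6817  0.0195] [0.4745 0.1479 0.1382]
-1.5999999999999943 0.010845096416397986 [ 8.2148 16.7704 -7.7172] [ 3.0989 -1.2371 -0.072 ] [0.4751 0.148  0.1382]
8.4667
```

```bash
python3 btn.py .4864 .2780 -16; python3 btn.py .6346 .197 -11.6; python3 - <<'E'
from h import *
arm.move_to([.55,.17,.34],R(0)); shot("wrist","wc"); print(arm.current_t())
im=cv2.imread("pics/wc.png");cv2.imwrite("pics/wcc.png",cv2.resize(im[0:240,150:410],None,fx=2.5,fy=2.5,interpolation=cv2.INTER_CUBIC))
E
```

```text
[ 23.6165  23.9089  87.4432  -0.0061  68.6798 -50.2557]
pos [0.4867 0.278  0.1385] [-0.4274  0.1815  0.3477]
w 0.010490901738421737 [-1.379   4.6629  2.3766]
54.0 0.010759890251968171 [-0.0505  8.9827 -0.5832] [ 1.6508 -0.023  -0.0149] [0.4867 0.2788 0.1382]
34.0 0.010576143105315017 [ 1.5849 11.4479 -2.0464] [ 2.174  -0.3154 -0.004 ] [0.4871 0.2792 0.1382]
14.0 0.010615468642944976 [ 4.9993 12.9185 -4.7524] [ 2.3707 -0.7823 -0.0204] [0.4876 0.2794 0.1382]
-1.5999999999999943 0.010336497938857506 [ 6.1465 11.7774 -8.0066] [ 2.3026 -1.2015  0.001 ] [0.4879 0.2794 0.1382]
14.2
[ 12.1192  32.2178  72.0438   0.0037  75.7547 -66.2343]
pos [0.6349 0.1971 0.1386] [ 0.4093 -0.2222  0.3088]
w 0.010477740962333481 [-1.2264  4.4752  3.1827]
58.400000000000006 0.010590362556160813 [-0.0512  7.4927  1.3075] [ 1.5197  0.0423 -0.0233] [0.6348 0.1978 0.1382]
38.400000000000006 0.010740422131824695 [ 0.6919 10.0381  0.1482] [ 1.8321 -0.2763 -0.0014] [0.635  0.1981 0.1382]
18.400000000000006 0.010799351276931357 [ 3.6793 10.9762 -2.4931] [ 2.095  -0.6649 -0.0249] [0.6354 0.1983 0.1382]
-1.5999999999999943 0.010369403622240743 [ 5.9363 11.9492 -4.6312] [ 2.2135 -1.0317  0.0327] [0.6358 0.1984 0.1382]
20.425
21.175
```

View pics/wcc.png

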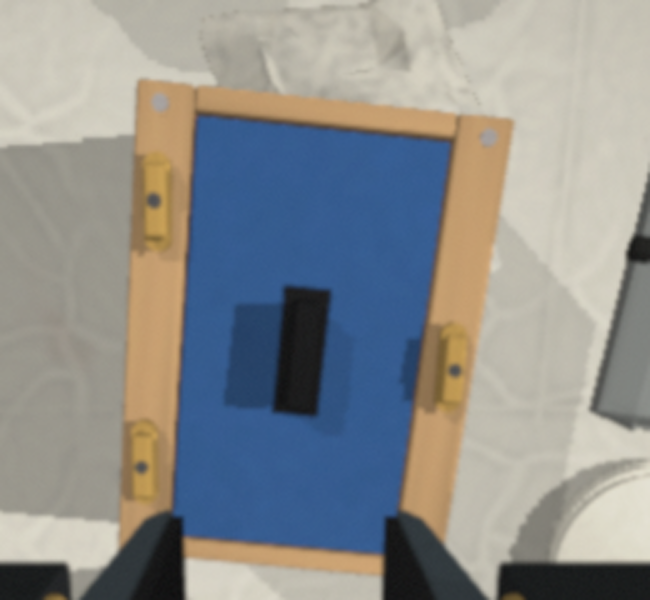

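```bash
python3 - <<'E'
from h import *
arm.move_to([.62,-.12,.36],R(0)); shot("wrist","wd")
arm.move_to([.56,-.14,.36],R(0)); shot("wrist","wd2")
arm.move_to([.50,-.36,.38],R(0)); shot("wrist","we")
print(arm.current_t())
E
```

```text
23.75
```

View pics/wd.png

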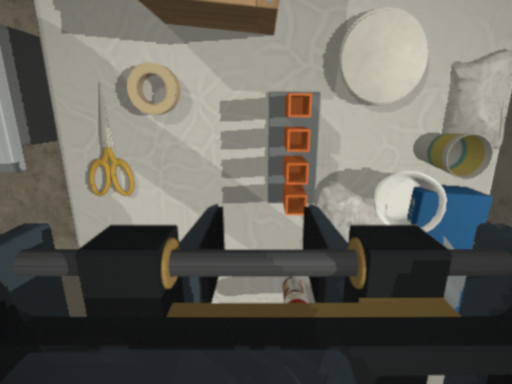

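View pics/wd2.png

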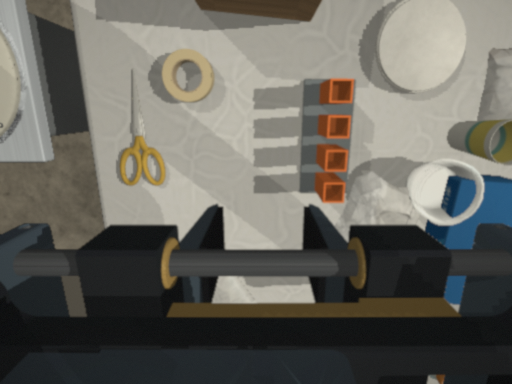

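View pics/we.png

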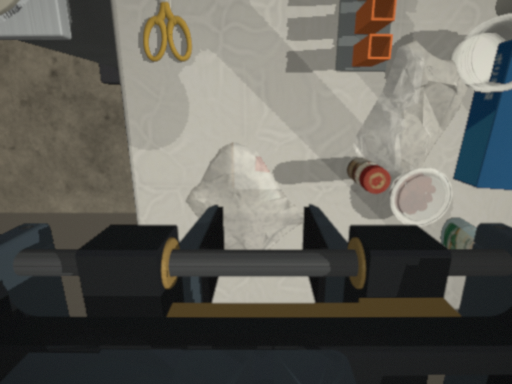

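```bash
python3 - <<'E'
from h import *
E,D,D2=load("we"),load("wd"),load("wd2")
print("sciss",onz(E,[[145,60],[190,60],[165,62]],0))
print("bag",onz(E,[[235,143],[188,205],[262,150],[300,235],[280,180]],0.01))
print("jar cap",onz(E,[[376,180]],.1),"jar base",onz(E,[[352,165]],0.0))
print("bag2",onz(E,[[360,150],[358,115],[400,50],[365,130]],0))
print("stand corner",onz(E,[[337,70],[385,70]],0.006))
print("edge",onz(E,[[128,120],[135,220]],0))
def cups(f,c):
    im=cv2.imread(f"pics/{f}.png");h=cv2.cvtColor(im,cv2.COLOR_BGR2HSV)
    m=cv2.inRange(h,(4,150,60),(15,255,255));m[215:]=0
    n,l,s,ce=cv2.connectedComponentsWithStats(m)
    for i in range(1,n):
        if s[i,4]>40: print(f,s[i],ce[i])
cups("wd",D);cups("wd2",D2)
for f in("wd","wd2"):
    im=cv2.imread(f"pics/{f}.png");cv2.imwrite(f"pics/{f}c.png",cv2.resize(im[75:220,240:380],None,fx=4,fy=4,interpolation=cv2.INTER_CUBIC))
E
```

```text
sciss [[ 0.2894 -0.1996  0.    ]
 [ 0.3692 -0.1998  0.    ]
 [ 0.3246 -0.203   0.    ]]
bag [[ 0.4463 -0.3448  0.01  ]
 [ 0.3504 -0.4666  0.01  ]
 [ 0.4966 -0.3579  0.01  ]
 [ 0.5737 -0.5306  0.01  ]
 [ 0.5312 -0.4157  0.01  ]]
jar cap [[ 0.6803 -0.3937  0.1   ]] jar base [[ 0.6708 -0.3881  0.    ]]
bag2 [[ 0.6838 -0.359   0.    ]
 [ 0.6744 -0.2941  0.    ]
 [ 0.739  -0.1829  0.    ]
 [ 0.6899 -0.3214  0.    ]]
stand corner [[ 0.6289 -0.217   0.006 ]
 [ 0.7137 -0.2167  0.006 ]]
edge [[ 0.2468 -0.3033  0.    ]
 [ 0.2369 -0.5024  0.    ]]
wd [285  94  27  23 585] [297.8564 105.0188]
wd [284 127  26  25 575] [296.6817 138.5443]
wd [ 283  156   25   58 1263] [294.6651 184.1053]
wd2 [320  79  34  25 746] [336.4705  90.9008]
wd2 [318 115  33  23 682] [334.1408 125.7991]
wd2 [ 315  145   33   57 1456] [330.5625 172.34  ]
```

View pics/wdc.png

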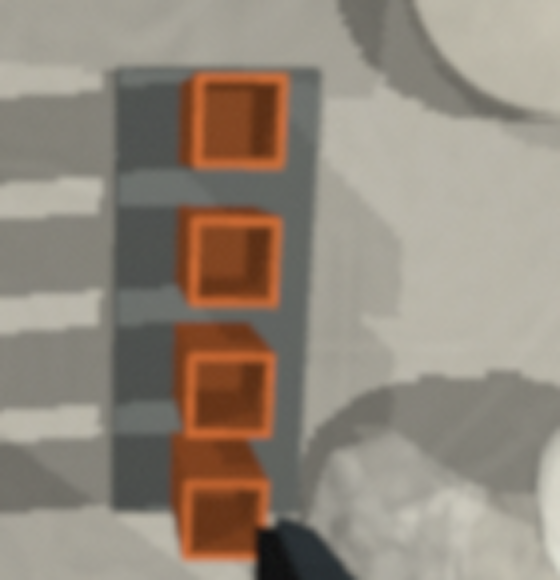

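View pics/wd2c.png

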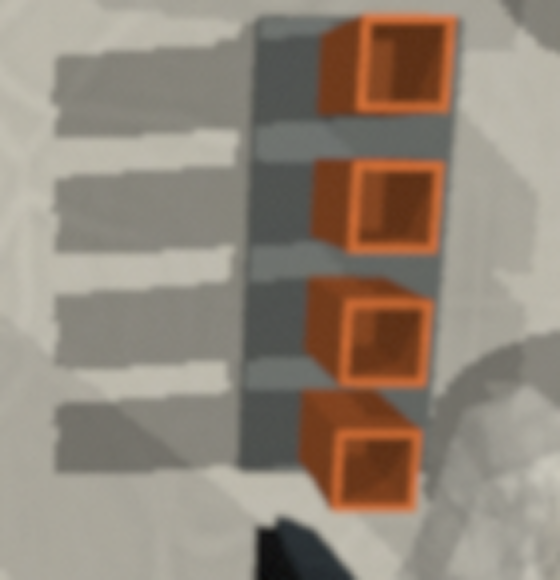

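```bash
python3 - <<'E'
from h import *
A,B,D,D2=load("wa"),load("wb"),load("wd"),load("wd2")
f=lambda p:[[x/3+150,y/2.9+30] for x,y in p]
print("handle",tri(A,f([(490,414),(511,271)]),B,f([(263,456),(275,316)])))
g=lambda p:[[x/4+240,y/4+75] for x,y in p]
print("base wd",onz(D,g([(113,68),(321,68),(112,510)]),.006))
print("base wd2",onz(D2,g([(256,17),(461,17),(240,468),(425,470)]),.006))
c1=g([(240,121),(235,260),(230,393),(225,518)]);c2=g([(407,64),(396,207),(386,343),(376,469)])
P,q=tri(D,c1,D2,c2);print("cups",P,q)
E
```

```text
handle (array([[0.5644, 0.173 , 0.1379],
       [0.5709, 0.2364, 0.1353]]), array([0.0003, 0.0004]))
base wd [[ 0.6266 -0.0152  0.006 ]
 [ 0.7165 -0.0151  0.006 ]
 [ 0.6272 -0.216   0.006 ]]
base wd2 [[ 0.6276 -0.0149  0.006 ]
 [ 0.7156 -0.0147  0.006 ]
 [ 0.6275 -0.216   0.006 ]
 [ 0.7153 -0.217   0.006 ]]
cups [[ 0.6722 -0.0386  0.0886]
 [ 0.6724 -0.0899  0.0854]
 [ 0.6723 -0.1421  0.0847]
 [ 0.6718 -0.1937  0.0847]] [0.0004 0.0007 0.0008 0.0001]
```

```bash
python3 - <<'E'
from h import *
arm.move_to([.53,.15,.27],R(-5.6)); arm.grip(.05); shot("wrist","wf1")
arm.move_to([.60,.15,.27],R(-5.6)); shot("wrist","wf2"); print(arm.current_t())
for f in("wf1","wf2"):
    im=cv2.imread(f"pics/{f}.png");h=cv2.cvtColor(im,cv2.COLOR_BGR2HSV)
    cv2.imwrite(f"pics/{f}c.png",cv2.resize(im[60:220,160:360],None,fx=3.5,fy=3.5,interpolation=cv2.INTER_CUBIC))
E
```

```text
26.3417
```

View pics/wf1c.png

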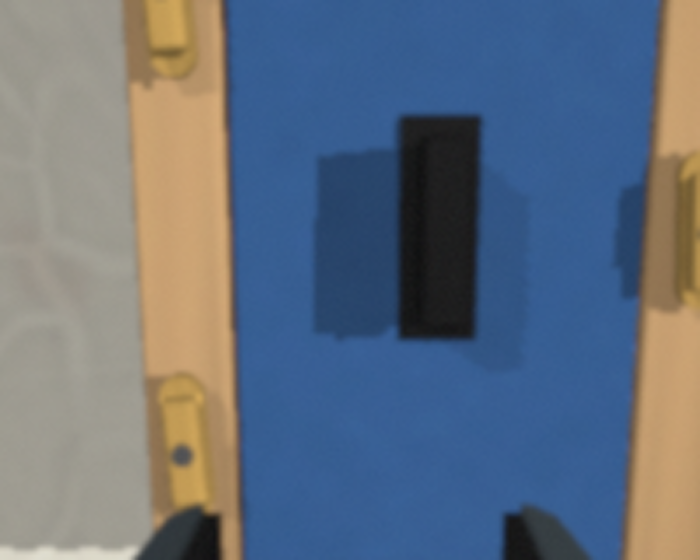

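View pics/wf2c.png

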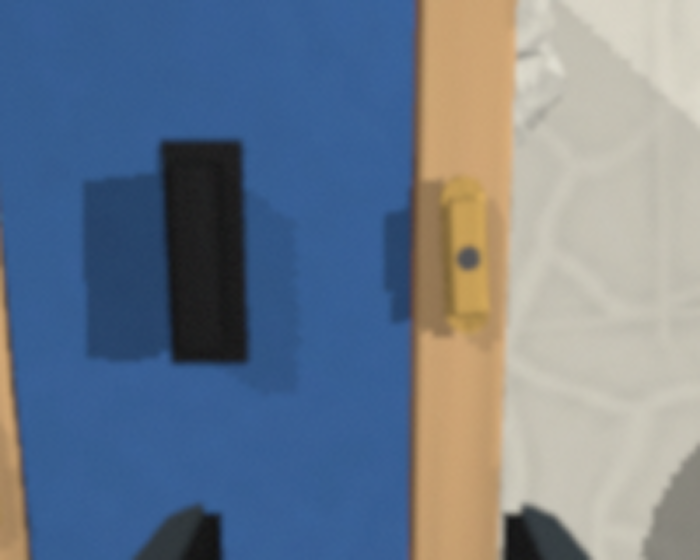

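```bash
python3 - <<'E'
from h import *
A,B=load("wf1"),load("wf2")
f=lambda p:[[x/3.5+160,y/3.5+60] for x,y in p]
P,g=tri(A,f([(427,338),(474,338),(427,138),(478,138)]),B,f([(173,362),(222,362),(165,162),(218,162)]))
print(P,g,P.mean(0))
print(onz(A,f([(427,338),(474,338),(427,138),(478,138)]),.156).mean(0),onz(B,f([(173,362),(222,362),(165,162),(218,162)]),.156).mean(0))
E
```

```text
[[0.5494 0.1784 0.1655]
 [0.5624 0.1767 0.1631]
 [0.554  0.2311 0.16  ]
 [0.5678 0.2298 0.1576]] [0.0006 0.0005 0.001  0.0009] [0.5584 0.204  0.1616]
[0.5588 0.2029 0.156 ] [0.5574 0.2037 0.156 ]
```

```bash
python3 - <<'E'
from h import *
c=[.558,.2035]
arm.move_to(c+[.21],R(-5.6)); arm.move_l(c+[.137],feed=.1); print(arm.current_force())
f0=arm.current_force()
arm.grip(0); print(arm.current_width(),arm.current_force(),arm.current_ee_pos())
arm.move_l(c+[.165],feed=.06); print(arm.current_width(),arm.current_force()-f0,arm.current_torque())
arm.move_l(c+[.30],feed=.15); print(arm.current_width(),arm.current_force()-f0)
shot("side","s1"); print(arm.current_t())
E
```

```text
[-0.4158  0.7786  0.4667]
0.013659605892739053 [-1.0084 -0.3193  2.0219] [0.5581 0.2035 0.1371]
0.01339366645113979 [-0.1329 -0.6597 -3.2214] [-0.0564  0.004   0.0241]
0.013875718313954429 [ 0.4385 -1.041  -2.6081]
30.0333
```

View pics/s1.png

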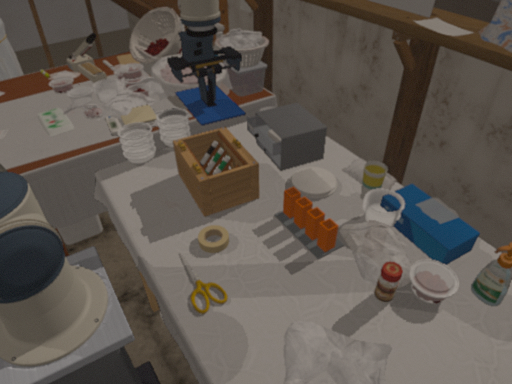

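```bash
python3 - <<'E'
from h import *
c=[.487,-.25]
print(arm.solve_ik(c+[.02],R(-90)))
arm.move_to(c+[.25],R(-90)); print(arm.current_width(),arm.current_force(),arm.current_ee_pos())
f0=arm.current_force()
arm.move_l(c+[.03],feed=.15); print(arm.current_force()-f0)
for z in (.018,.0155,.0145,.0135,.0125):
    arm.move_l(c+[z],feed=.03); df=arm.current_force()-f0; print(z,df)
    if df[2]>6: break
arm.grip(.05); print(arm.current_ee_pos())
arm.move_l(c+[.15],feed=.2)
arm.move_to([.55,.14,.34],R(0)); shot("wrist","wg");shot("side","s2");shot("scene","c2"); print(arm.current_t())
im=cv2.imread("pics/wg.png");cv2.imwrite("pics/wgc.png",cv2.resize(im[0:230,140:400],None,fx=3,fy=2.6,interpolation=cv2.INTER_CUBIC))
E
```

```text
[-33.424   37.3392  98.6654  -0.      43.9954  56.576 ]
0.013795544316005392 [-1.0273  0.1062 -3.3556] [ 0.4875 -0.2493  0.2501]
[0.762  0.0878 1.6181]
0.018 [ 1.6651 -0.1501  1.2921]
0.0155 [0.0062 0.3567 0.6157]
0.0145 [ 1.7044 -0.2007  1.1864]
0.0135 [ 0.6852  0.7181 -0.2335]
0.0125 [-1.1999  0.7912 11.3932]
[ 0.487  -0.25    0.0125]
38.2
```

View pics/s2.png

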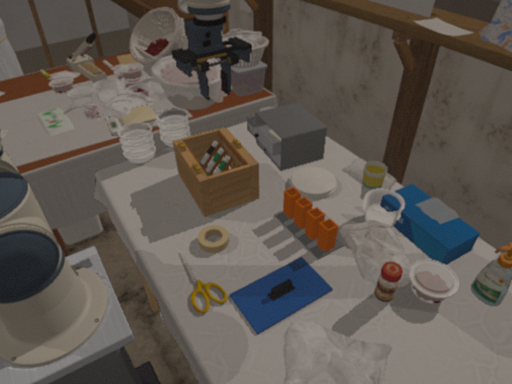

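View pics/wgc.png

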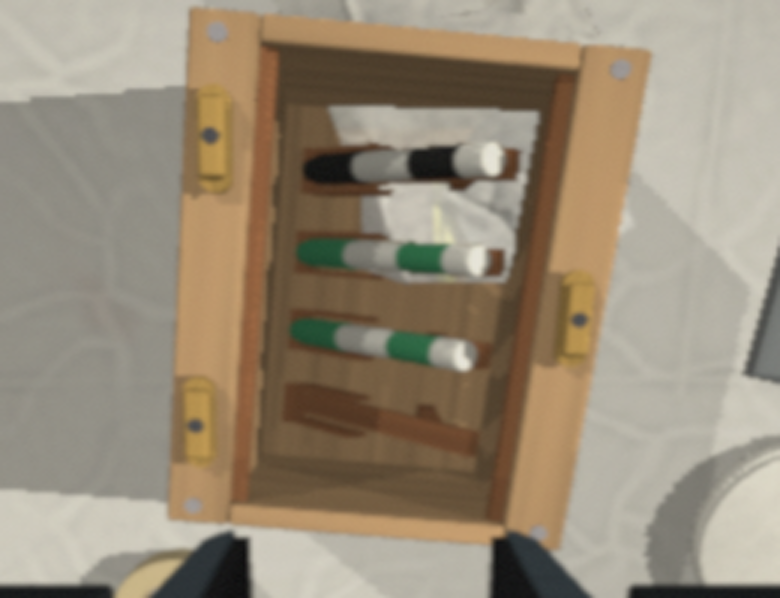

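```bash
python3 - <<'E'
from h import *
for n,(x,y) in {"wh1":(.53,.13),"wh2":(.60,.13)}.items():
    arm.move_to([x,y,.29],R(-5.6)); shot("wrist",n)
    im=cv2.imread(f"pics/{n}.png");cv2.imwrite(f"pics/{n}c.png",cv2.resize(im[20:220,140:400],None,fx=3,fy=3,interpolation=cv2.INTER_CUBIC))
print(arm.current_t())
E
```

```text
39.0167
```

View pics/wh1c.png

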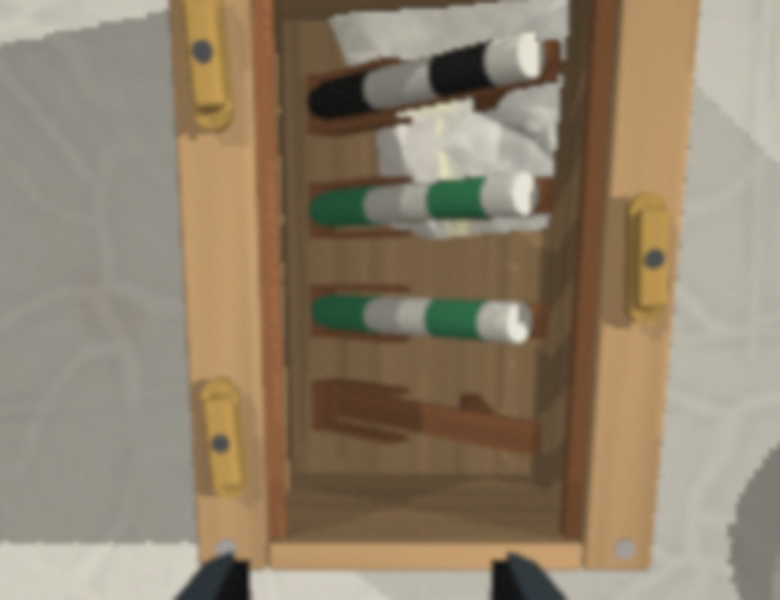

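View pics/wh2c.png

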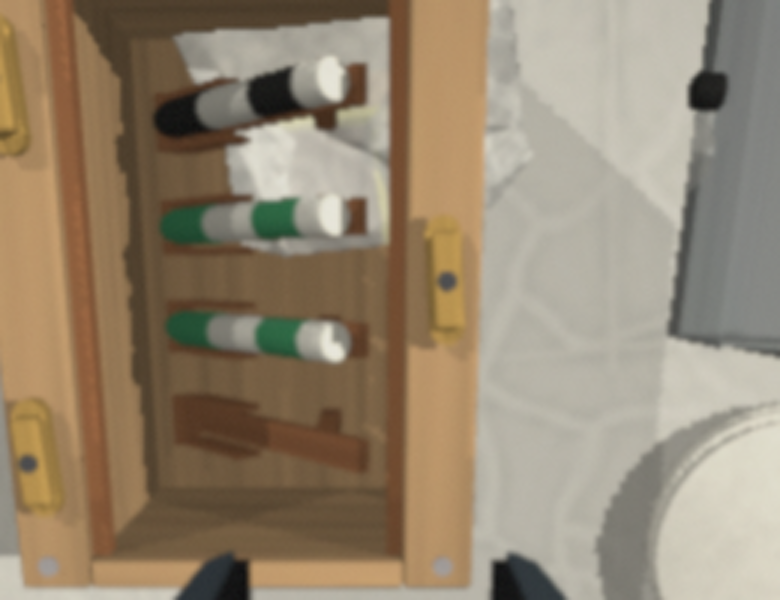

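```bash
python3 - <<'E'
from h import *
A,B=load("wh1"),load("wh2")
f=lambda p:[[x/3+140,y/3+20] for x,y in p]
t1=f([(530,54),(522,194),(520,322)]);t2=f([(333,79),(333,214),(338,341)])
P,g=tri(A,t1,B,t2);print("tops",P,g)
l1=f([(312,97),(313,208),(315,312)]);l2=f([(158,115),(164,226),(169,328)])
Q,g2=tri(A,l1,B,l2);print("lows",Q,g2)
a=np.radians(-5.65);X=np.array([np.cos(a),np.sin(a)]);Y=np.array([-X[1],X[0]]);C=np.array([.558,.2037])
for p in list(P)+list(Q): print((p[:2]-C)@X,(p[:2]-C)@Y,p[2])
d=P-Q;print(np.degrees(np.arctan2(d[:,2],np.hypot(d[:,0],d[:,1]))),np.linalg.norm(d,axis=1))
# IK check
def Rt(yaw,tilt,s=-1):
    a=np.radians(yaw);Xc=np.array([np.cos(a),np.sin(a),0]);Yc=np.array([-Xc[1],Xc[0],0])
    t=np.radians(tilt);z=np.sin(t)*Xc-np.cos(t)*np.array([0,0,1]);y=s*Yc;x=np.cross(y,z);return np.c_[x,y,z]
for s in(-1,1):
    for c in P: print(s,arm.solve_ik([c[0]-.013,c[1],.078],Rt(-5.65,0,s)))
    for yy in (-.0386,-.1937):
        for zz in (.12,.25): print(s,arm.solve_ik([.68,yy,zz],Rt(0,41,s)))
E
```

```text
tops [[0.6005 0.2731 0.1118]
 [0.5953 0.2253 0.1101]
 [0.592  0.1772 0.1097]] [0.0005 0.0005 0.0002]
lows [[0.5151 0.2831 0.0211]
 [0.5099 0.2338 0.0205]
 [0.5055 0.1853 0.0241]] [0.0003 0.0004 0.    ]
0.035418832971471394 0.07319792892815362 0.11184308812515692
0.034960317077014524 0.02520448664145932 0.11009733290923787
0.03647530645105885 -0.02305854010486672 0.10972219810327968
-0.05051752981818657 0.07482870873971373 0.021122154772120316
-0.05081759464754011 0.02521980735420043 0.020513191582917617
-0.05039034785079942 -0.02352095021383348 0.024075614635604675
[46.5463 46.2434 44.5947] [0.125 0.124 0.122]
-1 [ 19.6508  38.3806  81.508   -0.      60.1113 115.3008]
-1 [ 15.6788  36.8414  85.1305  -0.      58.0282 111.3288]
-1 [ 11.3637  35.6362  87.9755  -0.      56.3883 107.0137]
-1 [-12.5235  31.5451 111.9208 114.6638   9.0062 -34.451 ]
-1 [-12.5235  18.2538 104.5185  26.2951  18.7314  55.4061]
-1 [-30.3581  33.2204 106.5814  80.6292  19.6369 -13.9093]
-1 [-30.3581  21.0562  99.5938  42.5924  29.336   27.4433]
1 [ 19.6508  38.3806  81.508   -0.      60.1113 -64.6992]
1 [ 15.6788  36.8414  85.1305  -0.      58.0282 -68.6712]
1 [ 11.3637  35.6362  87.9755  -0.      56.3883 -72.9863]
1 [-12.5235  31.5451 111.9208 114.6638   9.0062 145.549 ]
1 [ -12.5235   18.2538  104.5185   26.2951   18.7314 -124.5939]
1 [-30.3581  33.2204 106.5814  80.6292  19.6369 166.0907]
1 [ -30.3581   21.0562   99.5938   42.5924   29.336  -152.5567]
```

```bash
cat >> h.py <<'E'
def Rt(yaw,tilt,s=-1):
    a=np.radians(yaw);Xc=np.array([np.cos(a),np.sin(a),0]);Yc=np.array([-Xc[1],Xc[0],0])
    t=np.radians(tilt);z=np.sin(t)*Xc-np.cos(t)*np.array([0,0,1]);y=s*Yc;x=np.cross(y,z);return np.c_[x,y,z]
CY=-5.65; TP=-8.; DEP=.014; G=.110
tops=dict(k=[.6005,.2731,.111],g1=[.5953,.2253,.111],g2=[.592,.1772,.111])
def pick(top):
    a=np.radians(CY);X=np.array([np.cos(a),np.sin(a),0]);m=.656*X+np.array([0,0,.755])
    gp=np.array(top)-(.130-G)*m; Rp=Rt(CY,TP); tcp=gp+DEP*Rp[:,2]
    up=tcp.copy();up[2]=.27
    arm.grip(.032)
    arm.move_to(up,Rp); mid=tcp.copy();mid[2]=.16
    arm.move_l(mid,feed=.2); arm.move_l(tcp,feed=.08)
    print("at",arm.current_ee_pos(),tcp,arm.current_force())
    arm.grip(0); print("w",arm.current_width(),arm.current_force())
    if not .015<arm.current_width()<.02: raise SystemExit("bad width")
    arm.move_l(mid-[0,0,.05],feed=.08); arm.move_l(up,feed=.2); print("w",arm.current_width(),arm.current_t())
def placepose(cup,bottom,dx=0):
    yaw=np.degrees(np.arctan2(cup[1],cup[0])); Rq=Rt(yaw,TP+41)
    gp=np.array([cup[0],cup[1],bottom+G]); return gp+DEP*Rq[:,2],Rq
E
python3 - <<'E'
from h import *
for c in [(.672,-.0386),(.672,-.09),(.672,-.142),(.672,-.1937)]:
    for b in (.15,.01): print(arm.solve_ik(*placepose(c,b)))
pick(tops["g2"])
shot("side","s3");shot("wrist","wi")
E
```

```text
[-10.2931  18.9344  97.5755   7.4325  30.8985  77.7288]
[-10.2931  31.3519 105.8751  21.0355  10.6648  63.4128]
[-14.564   19.3114  96.946    7.3065  31.1409  77.912 ]
[-14.564   31.5976 105.1942  20.058   11.0557  64.46  ]
[-18.7448  19.9919  95.8006   7.0854  31.5884  78.2339]
[-18.7448  32.0463 103.9598  18.4673  11.7695  66.1734]
[-22.7261  20.9545  94.1601   6.786   32.2432  78.6709]
[-22.7261  32.6924 102.2015  16.538   12.7952  68.2691]
at [0.5773 0.1788 0.0825] [0.577  0.1787 0.082 ] [-0.3074  0.0909  0.4432]
w 0.016793729746972966 [-1.0278 -1.2363  4.2531]
w 0.01609471508634175 44.6667
```

View pics/s3.png

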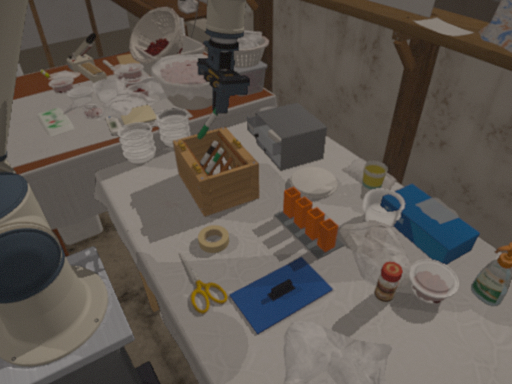

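View pics/wi.png

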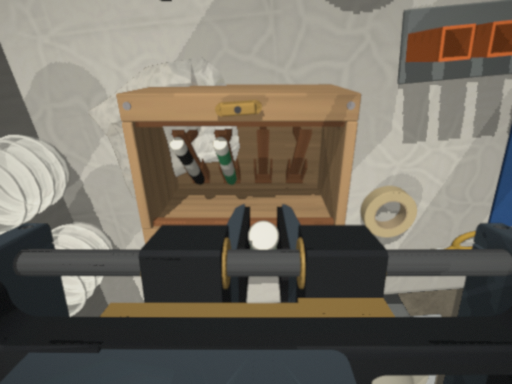

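```bash
cat >> h.py <<'E'
def placepose(cup,bottom,dx=0):
    gp=np.array([cup[0],cup[1],bottom+G]);yaw=np.degrees(np.arctan2(cup[1],cup[0]))
    for _ in range(4):
        Rq=Rt(yaw,TP+41); p=gp+DEP*Rq[:,2]; yaw=arm.solve_ik(p,Rq)[0]
    return p,Rq
cups={4:(.6722,-.0386),3:(.6724,-.0901),2:(.6723,-.1421),1:(.6718,-.1937)}
E
python3 - <<'E'
from h import *
print(arm.solve_ik(*placepose(cups[1],.01)))
arm.move_to(*placepose(cups[1],.15)); shot("side","s4");shot("scene","c4");shot("wrist","wj");print(arm.current_t(),arm.current_width())
a=[cv2.imread("pics/%s.png"%n)[120:300,230:400] for n in("s4","c4")]
cv2.imwrite("pics/p4.png",cv2.resize(np.hstack(a),None,fx=2.3,fy=2.3,interpolation=cv2.INTER_CUBIC))
E
```

```text
[-20.8918  32.7344 102.088   -0.8005  12.1791  91.0425]
46.3417 0.016476343767883476
```

View pics/p4.png

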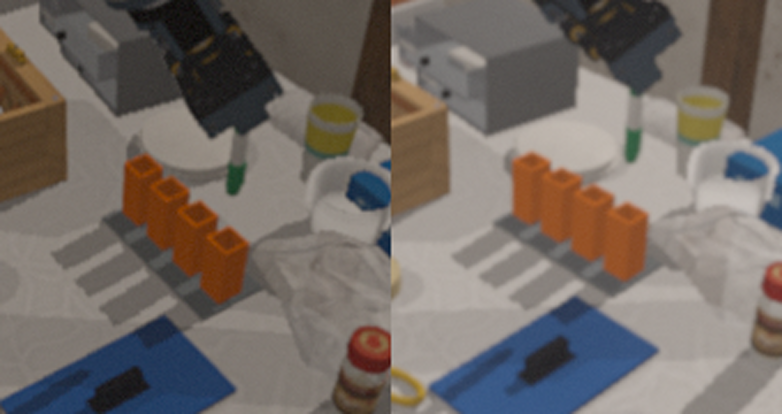

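View pics/wj.png

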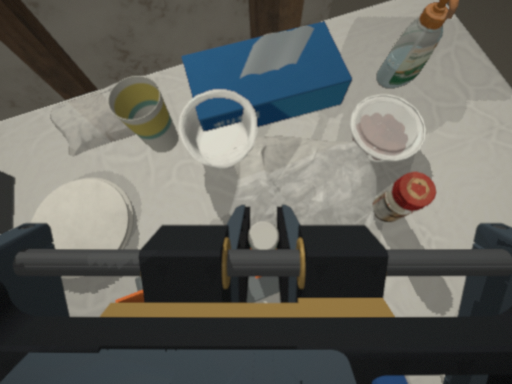

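```bash
python3 - <<'E'
from h import *
S,C=load("s4"),load("c4")
f=lambda p:[[x/2.3+230,y/2.3+120] for x,y in p]
print(tri(S,f([(233,193),(240,135),(227,240)]),C,f([(632-391,161),(637-391,95),(628-391,213)])))
for c in (S,C): print(proj(c,[[.6718,-.1937,.15],[.6718,-.1937,.20],[.6718,-.1937,.086]]),)
print(f([(233,193),(240,135),(227,240)]),f([(632-391,161),(637-391,95),(628-391,213)]))
E
```

```text
(array([[ 0.6819, -0.1867,  0.1442],
       [ 0.6678, -0.1975,  0.2346],
       [ 0.6835, -0.1864,  0.0739]]), array([0.0014, 0.0004, 0.0012]))
[[330.5723 205.3711]
 [332.9174 189.2073]
 [327.7732 224.4883]]
[[334.2378 190.3275]
 [335.7079 172.8443]
 [332.4011 211.5025]]
[[331.304347826087, 203.91304347826087], [334.3478260869565, 178.69565217391306], [328.69565217391306, 224.34782608695653]] [[334.7826086956522, 190.0], [336.95652173913044, 161.30434782608697], [333.04347826086956, 212.60869565217394]]
```

```bash
cat >> h.py <<'E'
def place(cup):
    f0=arm.current_force()
    for b in (.095,.08,.06,.04,.022,.016,.013,.011,.009,.007):
        p,Rq=placepose(cup,b); 
        arm.move_l(p,Rq,feed=.12 if b>.09 else .05)
        df=arm.current_force()-f0; print(b,df)
        if b<.03 and df[2]>3: break
        if np.abs(df).max()>8: print("CONTACT");return False
    arm.grip(.030)
    p=arm.current_ee_pos();z=arm.current_tool_rot()[:,2]
    arm.move_l(p-.06*z,feed=.15); q=arm.current_ee_pos(); arm.move_l([q[0],q[1],.24],feed=.25)
    print(arm.current_t()); return True
E
python3 - <<'E'
from h import *
place(cups[1])
shot("side","s5");shot("scene","c5");shot("wrist","wk")
a=[cv2.imread("pics/%s.png"%n)[120:300,230:400] for n in("s5","c5")]
cv2.imwrite("pics/p5.png",cv2.resize(np.hstack(a),None,fx=2.3,fy=2.3,interpolation=cv2.INTER_CUBIC))
E
```

```text
0.095 [ 0.6915 -0.9888  0.5996]
0.08 [ 0.5805 -1.1452 -0.1308]
0.06 [ 0.342  -1.1445  0.1819]
0.04 [-0.6004 -1.224   0.2567]
0.022 [ 0.0761 -1.1641 -0.5188]
0.016 [-0.4553 -0.3113 -0.6266]
0.013 [-0.0823 -0.6276 -0.4146]
0.011 [ 0.4259 -2.0381 -0.2898]
0.009 [ 0.5489 -1.1771 -0.0432]
0.007 [ 0.4249 -0.1807 -1.4004]
51.7333
```

View pics/p5.png

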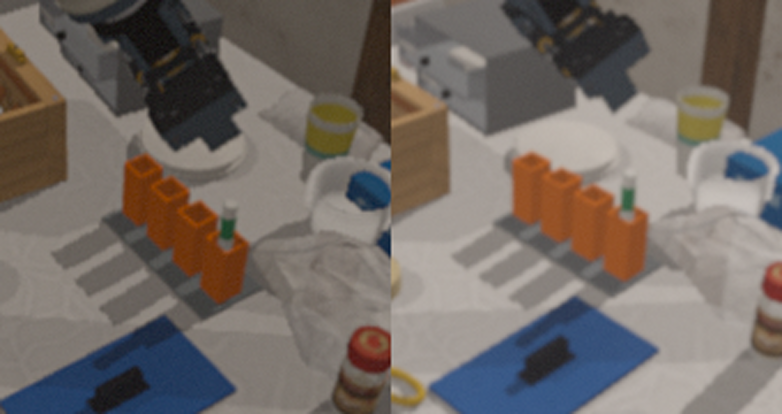

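Marker 1 of 3 stands in cup 1 (white top at side ≈(330,208)). Next: the middle green one into cup 2.

```bash
python3 - <<'E'
from h import *
pick(tops["g1"])
arm.move_to(*placepose(cups[2],.15)); shot("side","s6");shot("scene","c6")
a=[cv2.imread("pics/%s.png"%n)[120:300,230:400] for n in("s6","c6")]
cv2.imwrite("pics/p6.png",cv2.resize(np.hstack(a),None,fx=2.3,fy=2.3,interpolation=cv2.INTER_CUBIC))
f=lambda p:(p-[230,120])*2.3
for n in("s6","c6"): print(f(proj(load(n),[list(cups[2])+[.15],list(cups[2])+[.086],list(cups[1])+[.086]])))
E
```

```text
at [0.5807 0.2269 0.0825] [0.5803 0.2268 0.082 ] [-0.1698 -0.1984  0.2904]
w 0.015982532036356942 [0.1836 0.4621 5.2173]
w 0.01663378818804625 57.3167
[[200.198  170.3394]
 [195.282  213.9475]
 [224.8783 240.323 ]]
[[204.8878 144.3835]
 [201.8519 192.1919]
 [235.5226 210.4557]]
```

View pics/p6.png

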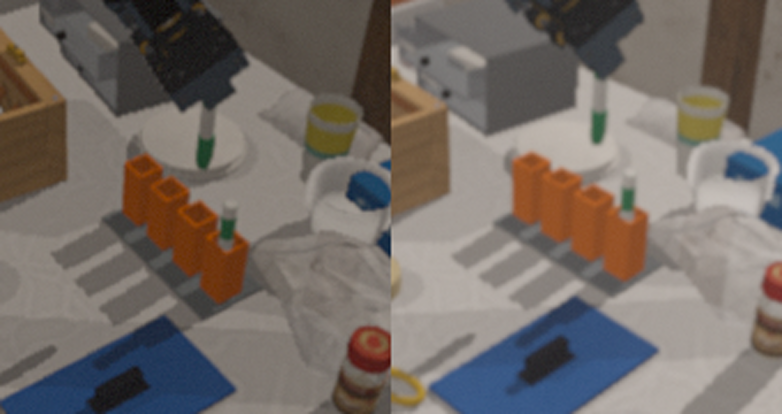

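```bash
python3 - <<'E'
from h import *
if place(cups[2]):
    pick(tops["k"])
    arm.move_to(*placepose(cups[3],.15)); shot("side","s7");shot("scene","c7")
    a=[cv2.imread("pics/%s.png"%n)[120:300,230:400] for n in("s7","c7")]
    cv2.imwrite("pics/p7.png",cv2.resize(np.hstack(a),None,fx=2.3,fy=2.3,interpolation=cv2.INTER_CUBIC))
    f=lambda p:(p-[230,120])*2.3
    for n in("s7","c7"): print(f(proj(load(n),[list(cups[3])+[.15],list(cups[3])+[.086]])))
E
```

```text
0.095 [-0.2146 -0.4315 -0.3663]
0.08 [ 0.2014  0.2457 -1.0985]
0.06 [ 0.2251  0.5734 -1.1897]
0.04 [ 1.1678 -0.4317 -0.4823]
0.022 [ 0.383  -0.3372 -0.9807]
0.016 [ 1.3972  0.2049 -0.8838]
0.013 [ 0.7915 -0.3428 -0.8533]
0.011 [ 0.2451  0.564  -0.9197]
0.009 [ 0.3803  0.1911 -0.4478]
0.007 [ 0.6922 -0.3248 -1.2918]
64.2333
at [0.5859 0.2747 0.0826] [0.5855 0.2746 0.082 ] [ 0.2112 -0.2185  0.1048]
w 0.016195469942223727 [ 0.3131 -0.1076  4.2222]
w 0.016174305953896184 69.6583
[[170.6076 145.998 ]
 [167.0475 189.1771]]
[[171.517  128.0303]
 [169.5454 174.9359]]
```

View pics/p7.png

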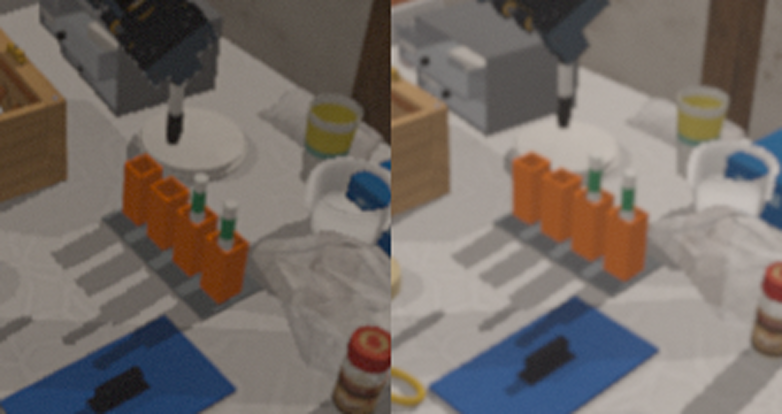

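```bash
python3 - <<'E'
from h import *
if place(cups[3]):
    arm.move_to([.60,-.03,.36],R(0)); shot("wrist","wl1")
    arm.move_to([.53,.10,.36],R(0)); shot("wrist","wl2"); shot("side","s8");shot("scene","c8")
    a=[cv2.imread("pics/%s.png"%n)[120:300,230:400] for n in("s8","c8")]
    cv2.imwrite("pics/p8.png",cv2.resize(np.hstack(a),None,fx=2.3,fy=2.3,interpolation=cv2.INTER_CUBIC))
    cv2.imwrite("pics/q8.png",np.hstack([cv2.imread("pics/%s.png"%n)[:260,110:490] for n in("wl1","wl2")]))
    print(arm.current_t())
E
```

```text
0.095 [0.3802 0.3661 0.7636]
0.08 [0.3417 0.4032 0.4259]
0.06 [0.9023 0.3888 0.4376]
0.04 [-0.3248  0.2155 -0.6025]
0.022 [-0.1042 -0.5199 -0.1348]
0.016 [-0.8051 -0.112  -0.3536]
0.013 [-0.7013 -0.2373  0.6073]
0.011 [-0.0184  0.6345 -0.2606]
0.009 [-0.0933  0.2856 -0.7146]
0.007 [-0.4044 -0.2398 -0.1706]
76.55
78.9833
```

View pics/p8.png

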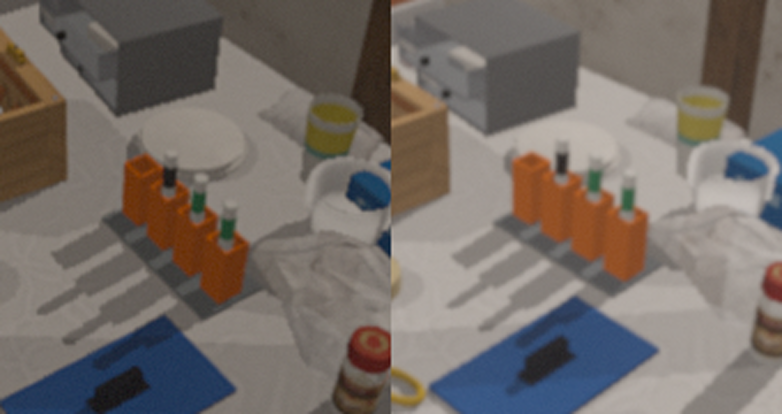

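View pics/q8.png

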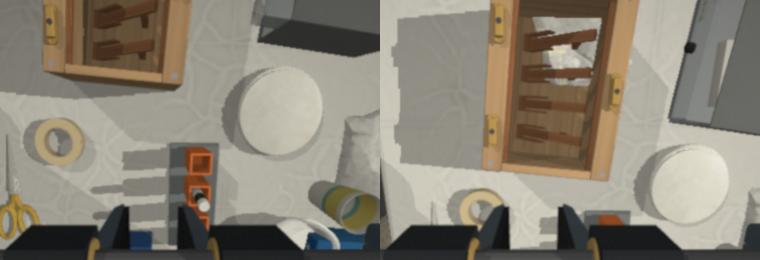

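View pics/s8.png

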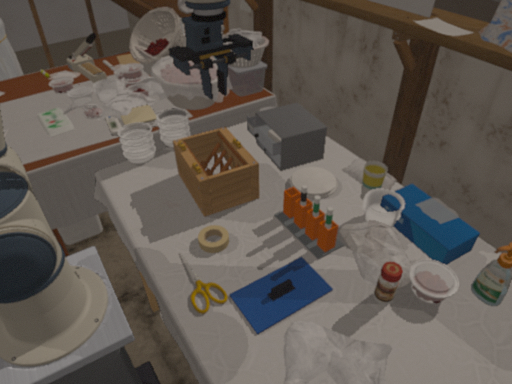

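```bash
python3 - <<'E'
from h import *
S,C=load("s8"),load("c8");f=lambda p:[[x/2.3+230,y/2.3+120] for x,y in p]
print(tri(S,f([(170,153),(200,178),(229,206)]),C,f([(171,143),(206,159),(238,176)])))
P=onz(S,[[231,293],[303,261],[331,289],[259,328]],.007);print(P,np.linalg.norm(np.diff(P,axis=0),axis=1))
arm.sleep(.5);arm.sign_off();print(arm.current_t())
E
```

```text
(array([[ 0.6955, -0.0665,  0.1126],
       [ 0.6904, -0.1272,  0.1185],
       [ 0.6816, -0.1843,  0.1239]]), array([0.0046, 0.0048, 0.0019]))
[[ 0.388  -0.1876  0.007 ]
 [ 0.5916 -0.2032  0.007 ]
 [ 0.5932 -0.3097  0.007 ]
 [ 0.3927 -0.3023  0.007 ]] [0.2042 0.1065 0.2006]
the job is handed in; nothing more can be done
the job is handed in; nothing more can be done
```

The job is done and handed in at about 79.5 s, well inside the 210 s limit; no verdict was given. I turned the three buttons along their bars and laid the blue panel flat, handle up, in front of the stand at about (0.49, -0.25). There were three markers in the case, and they now stand in cups 1 and 2 (green) and cup 3 (black).

**Stand moved:** the stand shifted about 2–3 cm early in the run. I measured its cups again before placing anything, and it stayed put in later pictures.

**Checks that agree:**
- The last pictures show the case empty.
- All three markers are upright with only their tops showing above the cups.
- The stand is upright, and the salt jar and tape roll look untouched.
- Lowering the markers met almost no force.

**Checks that did not settle or disagree:**
- **Marker height:** the final check of the marker tops from the two fixed cameras put them at 0.113–0.124 m, against the expected 0.139 m. The rays missed each other by 2–5 mm, and these two cameras are a weak pair for height. They had also read a cup rim 12 mm low earlier, so I put the gap down to measurement.
- **Floor contact:** I never felt the floor contact in the force readings. That the markers are right down rests on the descent depth, which went 2 mm past the floor height, and on how they look.
- **Panel size:** the panel's final outline measured about 200 by 107–115 mm against the real 216 by 124 mm, from roughly read corners.

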